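# Check that a trolley brake lever stops short of its bar

## Robot

A 6-joint arm with a two-finger parallel gripper is mounted at the origin on a cart in front of the work surface, level with it; the furniture and walls round the work are solid. World frame = base frame: x ahead of the robot, y to its left, z up, the work surface at z = 0. Lengths are in mm, angles in degrees, forces in N, time in s.
With the tool pointing down it reaches from about 350 to 850 mm from the base axis. Payload 8.1 kg.
Tool frame: the origin (TCP) lies where the fingers leave the gripper's body, on its centre line; the fingertips stand 73 mm ahead of it and the grasp point (between the pads) lies 54 mm ahead of it; z points along the fingers, y is the line along which they close (so a half turn about z gives the same grasp; the last joint's range is limited). The gripper opens to 85 mm and grips with 20 to 120 N. Pads are 22 mm wide; open, the fingers measure 114 mm over their backs; the gripper's body (76 mm by 85 mm) begins 54 mm behind the grasp point. The pads swing forward as they close: fully open they stand 13 mm farther back than shut.
Start: joints at [71.482, 7.471, 85.268, -0, 87.261, -4.893], TCP at [141.317, 583.126, 303.892] pointing down, gripper open.
Joint ranges: [-169.43, 169.43], [-51.17, 129.36], [1.28, 143.12], [-76.62, 256.62], [0, 156.53], [-152.29, 152.29]. Speed limits (degrees/s): [136.94, 136.94, 159.86, 180, 180, 180].

## Interface

Orientations are given as [roll, pitch, yaw] about the fixed x, y, z axes, in that order (R = Rz(yaw) Ry(pitch) Rx(roll)).
In Python, from bench import sense, optics, r gives the robot as it stands.
- The arm moves only by the tool servo_tool, never from a script. Its argument "plan" is a list that holds one entry, the list of rows, each a list of 5 numbers: the shift along the world's x, y, z in m, then the turn about the world's z in degrees, then the finger opening in m, from 0 to 0.0854. A call has 1 to 10 rows; each row shifts and turns the commanded pose from where the row before left it; what a row does not reach is not made up. A row lasts 1/10 s, in which the tool goes at most 50 mm and 8.59 degrees, less where a joint would pass 70% of its speed; a pose out of reach is approached as far as the arm can. A call is refused whole if a number of a shift passes 0.05 or a number of a turn 8.59, either way. A call with a gripper value outside its range is refused whole. The fingers move at their own pace and stop on an object; "force" is the grip in N (left out, the last holds). Time passes only in rows, so rows that do not move let the fingers close. It gives the time, the measured TCP pose, the force, the opening and the grip force at its end, in the units of the state.
- sense(): the state, without advancing time (a new reading comes with each control period).
- optics.snapshot(name): name is "side" or "top"; returns a dict with "frame" (420x560x3 uint8, blue, green, red), "fx", "fy", "cx", "cy" (pixels), "cam_to_world" (4x4, takes a point from camera to world coordinates). Camera axes: x right, y down, z forward; pixel columns grow to the right and rows downward; lengths in mm; the calibration is good to about 2 mm. A picture is of the moment at which its call begins. There is no depth.
- r.hand_in(): hands the job in; it is judged then, once.
The state is a dict: "time": time; "joint_pos": joint angles; "qd": joint speeds; "joint_efforts": joint torques, N m; "tool_pos": TCP position; "tcp_rot": TCP orientation; "ft_force": force on the tool from outside, world axes, zero at the start; "wrist_torque": the same for the moment, N m; "finger_gap": finger opening in mm; "grip_force": force on a finger pad.
Only numpy, scipy, OpenCV 4.12 (cv2) and the standard library are available. Lean on these libraries where they do the work, as an engineer would, in place of code of your own. Each camera call takes 0.05 s, during which the arm holds its last target. There are 200 camera calls.

## Task

Two trolley hand levers are mounted on the bench for inspection; check the one with the ball at its end. With the outside of the fingers, gently press it in until it meets its stop short of the bar, let it spring fully out again, then press it in to its stop a second time and finish still holding it there so that the gap can be looked at. Do not grip the lever, touch its bar, press the other lever or disturb the things around.

Things in the scene. Friction and masses are not known exactly. Their poses are not given: they have to be found in the camera images.
- ball_unit: fixed bench unit of the ball-ended lever: base plate 105 x 210 x 10 mm, level bar on two posts, fork with the upright pivot; 97 mm high. Origin on the bench under it; x points straight in from lever to bar, y along the bar to the pivot end, z up. In mm: plate x -35..70, y -105..105; pivot (5, 65, 75); bar axis x 40, z 75, grip 26 across. Yaw within 0.5 rad of the world, lever on the robot's side
- ball_lever (a joint): angle of the ball-ended lever about its upright pivot, rad: 0 = sprung fully out (as it starts), grows as it is pressed in towards the bar; its stop is at 0.34, where the blade is parallel to the bar and 17 mm short of it. A return spring resists: 3 N at the press point when out, 6 N at the stop; let go, it swings out by itself
- ball_lever_press (a point): where to press: on the near face of the ball-ended blade (the face away from the bar), 100 mm from the pivot, 75 mm above the bench; moves 33 mm from fully out to the stop. Its x points in, square to the blade; -y along the blade to the ball. Aluminium blade 138 mm long from the pivot, 18 mm high (66 to 84 mm above the bench), 9 mm thick, 23 mm ball at its free end
- plain_unit: fixed bench unit of the plain lever: base plate 105 x 210 x 10 mm, level bar on two posts, fork with the upright pivot; 97 mm high. Origin on the bench under it; x points straight in from lever to bar, y along the bar to the pivot end, z up. In mm: plate x -35..70, y -105..105; pivot (5, 65, 75); bar axis x 40, z 75, grip 26 across. Yaw within 0.5 rad of the world, lever on the robot's side. It is to be left alone
- plain_lever (a joint): angle of the other lever, blade 118 mm long with a plain square end and no ball, rad: 0 = fully out; springs the same way; must not be pressed
- vial: glass sample vial 32 mm across, 66 mm tall, loose, standing beyond the bar of the ball-ended unit; origin under its centre; not part of the job
- nozzle: brass nozzle 26 mm across, 46 mm tall, loose, standing past the pivot end of the ball-ended unit; origin under its centre; not part of the job
- tin: flat round tin 68 mm across, 21 mm tall, loose, beyond the bar of the plain unit; origin under its centre; not part of the job
- small_vial: glass sample vial 25 mm across, 52 mm tall, loose, standing past the pivot end of the plain unit; origin under its centre; not part of the job
- felt_marker: felt marker 140 mm long, 17 mm thick, loose, lying on the bench near the robot; origin under its centre; not part of the job

How it is judged:
By the outcome, as a careful person would: the job done as asked, in the order asked, and still so for the second after the job is handed in, while the arm keeps its last pose, push and grip.
It also fails if it takes over 38 s, if anything falls off the work surface, if the arm or the gripper's body presses on something with over 40 N, if the wrist force passes 120 N, or if a joint passes its speed limit or range.

## Working session

There is one attempt and no reset: what is moved stays moved. The work goes in short steps, Python scripts to look and compute and a tool call to move; the robot and the scene stay as the last step left them, time stands still between calls to the robot, and variables do not carry over. Pictures are saved under pics/ and viewed, at most 10 in all, crops included, and the job is handed in when it is done.

Besides the shell and the picture viewer there is one more tool, called after "Request:" as a command line: name --argument value ..., lists and objects as JSON in quotes. servo_tool: Moves the arm, as the interface text tells. Its arguments: {"type":"object","properties":{"plan":{"type":"array"},"force":{"type":"number"}},"required":["plan"]}

```bash
mkdir -p pics
cat > h.py <<'E'
from bench import sense, optics, r
import numpy as np, cv2
def snap(n,f=None):
    s=optics.snapshot(n)
    if f: cv2.imwrite('pics/'+f,s['frame'])
    return s
def ray(s,u,v,z):
    T=np.array(s['cam_to_world']);d=T[:3,:3]@np.array([(u-s['cx'])/s['fx'],(v-s['cy'])/s['fy'],1]);o=T[:3,3]
    return o+d*(z-o[2])/d[2]
def proj(s,p):
    T=np.linalg.inv(np.array(s['cam_to_world']));c=T[:3,:3]@np.array(p)+T[:3,3]
    return c[0]/c[2]*s['fx']+s['cx'],c[1]/c[2]*s['fy']+s['cy']
E
python3 - <<'E'
from h import *
for n in('top','side'):
    s=snap(n,n+'0.png');print(n,s['fx'],np.round(s['cam_to_world'],2).tolist())
print(sense())
E
```

```text
top 486.0550055322651 [[-0.0, -0.99, 0.1, 398.59], [-1.0, 0.0, 0.01, 87.2], [-0.01, -0.1, -0.99, 1524.81], [0.0, 0.0, 0.0, 1.0]]
side 436.50893279424537 [[-0.99, -0.08, 0.14, 408.27], [-0.16, 0.36, -0.92, 1099.59], [0.02, -0.93, -0.37, 500.66], [0.0, 0.0, 0.0, 1.0]]
{'time': 0.1, 'joint_pos': array([ 7.14831966e+01,  7.51149019e+00,  8.53233759e+01, -6.68853038e-04,
        8.72608134e+01, -4.89299294e+00]), 'qd': array([-0.04508928, -0.0606644 , -0.08425758, -0.09729242,  0.0342157 ,
        0.02458099]), 'joint_efforts': array([ 5.54377493e-04, -5.70958436e+01, -5.01932037e+01, -2.23597267e-04,
        8.38158187e-03,  6.02517093e-05]), 'tool_pos': array([141.19009948, 582.76890989, 302.93860604]), 'tcp_rot': array([-1.79904612e+02, -7.49538467e-03,  1.66376216e+02]), 'ft_force': array([-0.62988136,  0.69712308,  0.30880528]), 'wrist_torque': array([ 0.02497918,  0.00481849, -0.01945721]), 'grip_force': 0.0, 'finger_gap': 85.6592009818068}
```

View pics/top0.png

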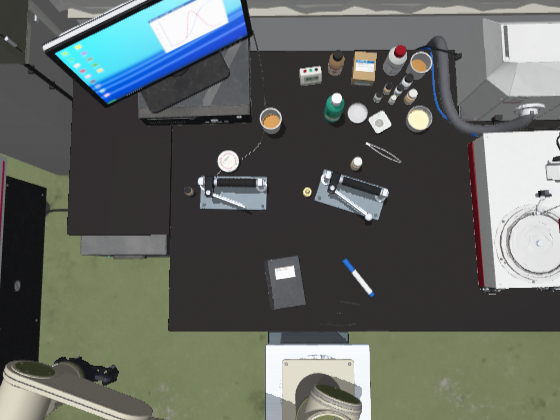

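View pics/side0.png

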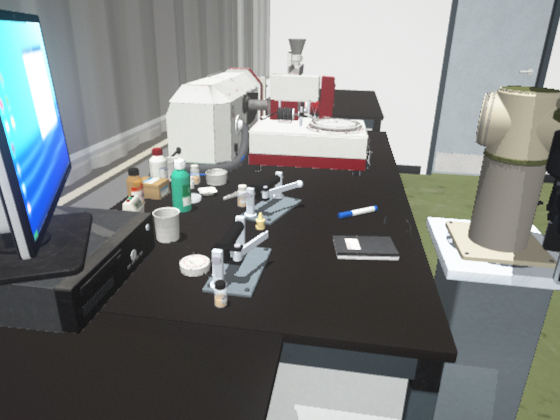

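The ball-ended lever is on the right-hand unit in the top view (ball near px (367,217), vial (357,163), nozzle (307,192)). The plain unit is the left one, near (233,193). I'll zoom in on the ball unit.

Run:
```python
from h import *
s=snap('top')
c=s['frame'][150:240,290:410];cv2.imwrite('pics/c1.png',cv2.resize(c,None,fx=6,fy=6,interpolation=cv2.INTER_CUBIC))
hsv=cv2.cvtColor(s['frame'],cv2.COLOR_BGR2HSV)
f=s['frame'].astype(int)
m=((f[:,:,0]>70)).astype(np.uint8)
m[:165]=0;m[235:]=0;m[:,:314]=0;m[:,400:]=0
m=cv2.morphologyEx(m,cv2.MORPH_CLOSE,np.ones((5,5)))
cs,_=cv2.findContours(m,0,2);c=max(cs,key=cv2.contourArea)
print(cv2.contourArea(c),cv2.minAreaRect(c),f[200,340],f[203,330])
for u,v in cv2.boxPoints(cv2.minAreaRect(c)):print(u,v,ray(s,u,v,10))
```

```text
2102.5 ((350.8999938964844, 195.3000030517578), (70.20255279541016, 36.68241500854492), 18.43494987487793) [103  98  90] [176 165 153]
311.80002 201.59999 [589.72722249  13.14411005  10.        ]
323.4 166.8 [700.37703148 -24.56688122  10.        ]
389.99997 189.00002 [ 628.34343714 -232.53649895   10.        ]
378.4 223.8 [ 518.94638789 -193.60457062   10.        ]
```

View pics/c1.png

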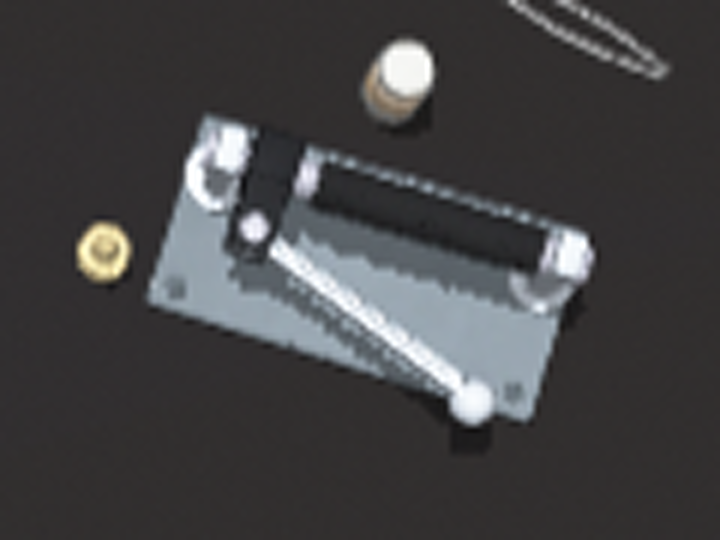

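The crop shows the plate's near corners at (148,302) and (530,422), the far-left corner at (203,115), the pivot pin at (255,228) and the ball at (470,401). Next I turn these into a unit pose.

```bash
cat > pose.py <<'E'
from h import *
s=snap('top')
P=lambda a,b,z:ray(s,290+(a+.5)/6-.5,150+(b+.5)/6-.5,z)[:2]
A,B,C=P(148,302,10),P(530,422,10),P(203,115,10)
piv=P(255,228,95);ball=P(470,401,78)
print('corners',A,B,C,np.linalg.norm(A-B),np.linalg.norm(A-C))
print('piv',piv,'ball',ball,np.linalg.norm(piv-ball))
y=(A-B)/np.linalg.norm(A-B);yaw=np.arctan2(-y[0],y[1])
x=np.array([np.cos(yaw),np.sin(yaw)])
O1=(A+B)/2+35*x
O2=piv-5*x-65*y
print('yaw',np.degrees(yaw),'O plate',O1,'O pivot',O2)
bd=ball-piv;print('blade yaw rel', np.degrees(np.arctan2(bd@x,-bd@y)),'expect -19.5')
print('vial',P(408,70,66),'nozzle',P(104,250,46))
E
python3 pose.py
```

```text
corners [595.01283257   5.40807395] [ 531.10208059 -192.39118057] [694.12203319 -24.54326579] 207.8680574470802 103.53606328051592
piv [620.63439709 -43.28388562] ball [ 535.76575062 -150.34462257] 136.61877085692822
yaw -17.906120223619997 O plate [ 596.36211143 -104.25259253] O pivot [ 595.89180213 -103.59809617]
blade yaw rel -20.498268157570614 expect -19.5
vial [ 705.73833833 -124.58841229] nozzle [617.28745174  29.5762131 ]
```

Both estimates agree: O≈(596,-104), yaw -17.9°. I'll close the fingers and travel to the robot's side of the lever.

Request:
servo_tool --plan '[[[0.0224, -0.0398, 0, -6.7, 0], [0.0224, -0.0398, 0, -6.7, 0], [0.0224, -0.0398, 0, -6.7, 0], [0.0224, -0.0398, 0, -6.7, 0], [0.0224, -0.0398, 0, -6.7, 0], [0.0224, -0.0398, 0, -6.7, 0], [0.0224, -0.0398, 0, -6.7, 0], [0.0224, -0.0398, 0, -6.7, 0], [0.0224, -0.0398, 0, -6.7, 0], [0.0224, -0.0398, 0, -6.7, 0]]]' --force 40

```text
time: 1.2
tool_pos: [365.7, 183.4, 304.0]
tcp_rot: [180.0, -0.0, 99.1]
ft_force: [1.0, -0.9, -0.3]
finger_gap: 0.1
grip_force: 0.0
```

Request:
servo_tool --plan '[[[0.0224, -0.0398, 0, -6.7, 0], [0.0224, -0.0398, 0, -6.7, 0], [0.0224, -0.0398, 0, -6.7, 0], [0.0224, -0.0398, 0, -6.7, 0], [0.0224, -0.0398, 0, -6.7, 0], [0.0224, -0.0398, 0, -6.7, 0], [0.0224, -0.0398, 0, -6.7, 0], [0, 0, 0, 0, 0], [0, 0, 0, 0, 0]]]'

```text
time: 2.1
tool_pos: [522.0, -94.3, 303.1]
tcp_rot: [-179.9, 0.0, 52.4]
ft_force: [-1.2, -0.1, -0.1]
finger_gap: -0.1
grip_force: 0.0
```

Request:
servo_tool --plan '[[[0, 0, -0.035, 0, 0], [0, 0, -0.035, 0, 0], [0, 0, -0.035, 0, 0], [0, 0, -0.035, 0, 0], [0, 0, -0.03, 0, 0], [0, 0, 0, 0, 0], [0, 0, 0, 0, 0]]]'

```text
time: 2.8
tool_pos: [521.8, -92.4, 134.4]
tcp_rot: [-180.0, 0.0, 52.6]
ft_force: [0.1, -0.5, 0.6]
finger_gap: -0.2
grip_force: 0.0
```

Run:
```python
from h import *
s=snap('side');q=sense();print(q['tool_pos'],q['ft_force'])
c=s['frame'][110:250,200:360];cv2.imwrite('pics/c2.png',cv2.resize(c,None,fx=5,fy=4.2,interpolation=cv2.INTER_CUBIC) if 0 else cv2.resize(c,None,fx=4,fy=4,interpolation=cv2.INTER_CUBIC))
p=q['tool_pos'];u=proj(s,[p[0],p[1],p[2]-73]);print('tip crop',(u[0]-200)*4,(u[1]-110)*4)
u=proj(s,[556.6,-120.5,75]);print('press crop',(u[0]-200)*4,(u[1]-110)*4)
```

```text
[522.85506165 -92.91128201 135.76540107] [ 0.27021179 -0.23348461  0.47867665]
tip crop 404.1209008423384 335.2707938542435
press crop 363.75673669122307 303.9681172335887
```

View pics/c2.png

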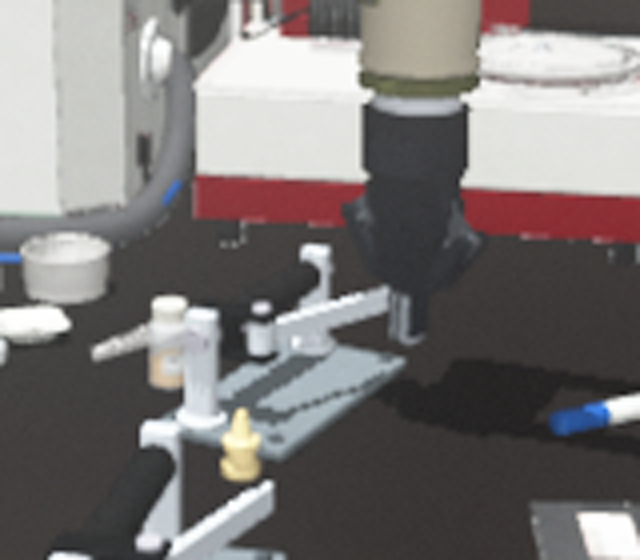

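The view shows the shut fingers on the robot's side of the lever, tip near (408,340), well short of the blade end at (388,298), and nothing else nearby. Next I compute the press arc.

Run:
```python
import numpy as np
p=np.array([620.7,-43.7]);pr=None
for f in np.linspace(-37.4,-17.9,11):
    a=np.radians(f);n=np.array([np.cos(a),np.sin(a)]);d=np.array([np.sin(a),-np.cos(a)])
    C=p+100*d-19*n
    print(round(f,2),C.round(1),None if pr is None else (C-pr).round(2));pr=C
```

```text
-37.4 [ 544.9 -111.6] None
-35.45 [ 547.2 -114.1] [ 2.35 -2.54]
-33.5 [ 549.7 -116.6] [ 2.44 -2.46]
-31.55 [ 552.2 -119. ] [ 2.52 -2.38]
-29.6 [ 554.8 -121.3] [ 2.6  -2.29]
-27.65 [ 557.5 -123.5] [ 2.68 -2.2 ]
-25.7 [ 560.2 -125.6] [ 2.75 -2.11]
-23.75 [ 563.  -127.6] [ 2.82 -2.01]
-21.8 [ 565.9 -129.5] [ 2.89 -1.91]
-19.85 [ 568.9 -131.3] [ 2.95 -1.81]
-17.9 [ 571.9 -133. ] [ 3.01 -1.71]
```

Request:
servo_tool --plan '[[[0.0064, -0.0048, 0, 0, 0], [0.0064, -0.0048, 0, 0, 0], [0.0064, -0.0048, 0, 0, 0], [0, 0, 0, 0, 0], [0, 0, 0, 0, 0]]]'

```text
time: 3.35
tool_pos: [541.6, -108.2, 134.0]
tcp_rot: [-180.0, -0.0, 52.4]
ft_force: [-0.1, -0.1, -0.4]
finger_gap: 0.2
grip_force: 0.0
```

Request:
servo_tool --plan '[[[0.0018, -0.0018, 0, 0, 0], [0.0018, -0.0019, 0, 0, 0], [0, 0, 0, 0, 0]]]'

```text
time: 3.65
tool_pos: [545.0, -111.8, 133.8]
tcp_rot: [-180.0, 0.0, 52.5]
ft_force: [0.3, 0.6, -0.0]
finger_gap: -0.1
grip_force: 0.0
```

Request:
servo_tool --plan '[[[0.0012, -0.0013, 0, 1, 0], [0.0012, -0.0013, 0, 1, 0], [0.0012, -0.0012, 0, 1, 0], [0.0012, -0.0012, 0, 1, 0], [0, 0, 0, 0, 0]]]'

```text
time: 4.15
tool_pos: [549.7, -116.6, 133.8]
tcp_rot: [-180.0, 0.0, 56.5]
ft_force: [-1.9, 1.9, 1.7]
finger_gap: 0.3
grip_force: 1.7
```

Request:
servo_tool --plan '[[[0.0013, -0.0012, 0, 1, 0], [0.0013, -0.0012, 0, 1, 0], [0.0013, -0.0012, 0, 1, 0], [0.0013, -0.0011, 0, 1, 0], [0.0013, -0.0011, 0, 1, 0], [0.0013, -0.0011, 0, 1, 0], [0.0014, -0.0011, 0, 1, 0], [0.0014, -0.001, 0, 1, 0], [0, 0, 0, 0, 0]]]'

```text
time: 5.05
tool_pos: [560.3, -125.7, 133.7]
tcp_rot: [-180.0, 0.0, 64.5]
ft_force: [-4.8, 1.6, -0.1]
finger_gap: 0.1
grip_force: 2.2
```

Request:
servo_tool --plan '[[[0.0014, -0.001, 0, 1, 0], [0.0014, -0.001, 0, 1, 0], [0.0014, -0.001, 0, 1, 0], [0.0014, -0.001, 0, 1, 0], [0.0015, -0.0009, 0, 1, 0], [0.0015, -0.0009, 0, 1, 0], [0, 0, 0, 0, 0]]]'

```text
time: 5.75
tool_pos: [568.9, -131.4, 133.7]
tcp_rot: [-180.0, 0.0, 70.5]
ft_force: [-5.5, 1.2, 1.0]
finger_gap: -0.2
grip_force: 2.7
```

Request:
servo_tool --plan '[[[0.0015, -0.0009, 0, 1, 0], [0, 0, 0, 0, 0]]]'

```text
time: 5.95
tool_pos: [570.4, -132.3, 133.8]
tcp_rot: [-180.0, 0.0, 71.5]
ft_force: [-4.9, 1.9, 1.1]
finger_gap: -0.2
grip_force: 2.8
```

Request:
servo_tool --plan '[[[0.001, -0.0004, 0, 0.5, 0], [0, 0, 0, 0, 0]]]'

```text
time: 6.15
tool_pos: [571.3, -132.7, 133.7]
tcp_rot: [-180.0, 0.0, 72.0]
ft_force: [-6.1, 0.4, 0.6]
finger_gap: 0.1
grip_force: 2.8
```

Request:
servo_tool --plan '[[[0.0008, -0.0003, 0, 0, 0], [0, 0, 0, 0, 0]]]'

```text
time: 6.35
tool_pos: [572.1, -133.1, 133.8]
tcp_rot: [-180.0, 0.0, 72.0]
ft_force: [-6.1, 0.3, 1.4]
finger_gap: 0.0
grip_force: 2.9
```

Request:
servo_tool --plan '[[[0.0008, -0.0003, 0, 0, 0], [0, 0, 0, 0, 0]]]'

```text
time: 6.55
tool_pos: [572.8, -133.4, 133.7]
tcp_rot: [-180.0, 0.0, 72.0]
ft_force: [-5.5, 1.1, 0.9]
finger_gap: 0.1
grip_force: 3.0
```

Request:
servo_tool --plan '[[[0.0005, -0.0002, 0, 0, 0], [0, 0, 0, 0, 0]]]'

```text
time: 6.75
tool_pos: [573.3, -133.5, 133.7]
tcp_rot: [-180.0, 0.0, 72.0]
ft_force: [-5.2, 1.3, 1.3]
finger_gap: 0.0
grip_force: 3.0
```

Request:
servo_tool --plan '[[[0.0005, -0.0002, 0, 0, 0], [0, 0, 0, 0, 0]]]'

```text
time: 6.95
tool_pos: [573.6, -133.7, 133.7]
tcp_rot: [-179.9, 0.0, 72.0]
ft_force: [-7.4, 1.2, 2.1]
finger_gap: -0.2
grip_force: 3.6
```

Request:
servo_tool --plan '[[[0.0005, -0.0002, 0, 0, 0], [0, 0, 0, 0, 0]]]'

```text
time: 7.15
tool_pos: [573.8, -133.7, 133.7]
tcp_rot: [-179.9, 0.0, 72.0]
ft_force: [-9.0, 2.2, 3.7]
finger_gap: 0.2
grip_force: 4.8
```

Request:
servo_tool --plan '[[[0.0005, -0.0002, 0, 0, 0], [0, 0, 0, 0, 0]]]'

```text
time: 7.35
tool_pos: [574.0, -133.8, 133.7]
tcp_rot: [-179.8, 0.0, 72.0]
ft_force: [-11.7, 3.5, 5.0]
finger_gap: 0.1
grip_force: 6.0
```

The stop is found: force rose from 6 to about 12 N within 1 mm. Now let it spring out and go clear.

Request:
servo_tool --plan '[[[-0.0037, 0.0024, 0, -1.9, 0], [-0.0037, 0.0025, 0, -1.9, 0], [-0.0037, 0.0026, 0, -1.9, 0], [-0.0037, 0.0028, 0, -1.9, 0], [-0.0037, 0.003, 0, -1.9, 0], [-0.0037, 0.003, 0, -1.9, 0], [-0.0037, 0.003, 0, -2, 0], [-0.0037, 0.003, 0, -2, 0], [-0.0037, 0.003, 0, -2, 0], [-0.0037, 0.003, 0, -2, 0]]]'

```text
time: 8.35
tool_pos: [539.1, -106.1, 134.7]
tcp_rot: [179.8, -0.1, 52.5]
ft_force: [-0.9, -1.0, 1.0]
finger_gap: -0.1
grip_force: 0.0
```

Request:
servo_tool --plan '[[[-0.008, 0.006, 0, 0, 0], [-0.008, 0.006, 0, 0, 0], [0, 0, 0, 0, 0], [0, 0, 0, 0, 0], [0, 0, 0, 0, 0], [0, 0, 0, 0, 0], [0, 0, 0, 0, 0]]]'

```text
time: 9.05
tool_pos: [522.2, -94.0, 133.9]
tcp_rot: [180.0, -0.0, 52.6]
ft_force: [-0.4, -0.6, 0.4]
finger_gap: -0.1
grip_force: 0.0
```

Run:
```python
from h import *
s=snap('side');q=sense();print(q['time'],q['tool_pos'],q['tcp_rot'],q['ft_force'])
t=snap('top')
a=cv2.resize(s['frame'][150:230,240:340],None,fx=4,fy=4,interpolation=cv2.INTER_CUBIC)
b=cv2.resize(t['frame'][150:230,300:400],None,fx=4,fy=4,interpolation=cv2.INTER_CUBIC)
cv2.imwrite('pics/c3.png',np.hstack([a,b]))
```

```text
9.1 [522.14570514 -93.9195681  133.87096829] [ 1.79997979e+02 -3.31568825e-04  5.25677842e+01] [ 0.26506665 -1.3894364  -0.22269671]
```

View pics/c3.png

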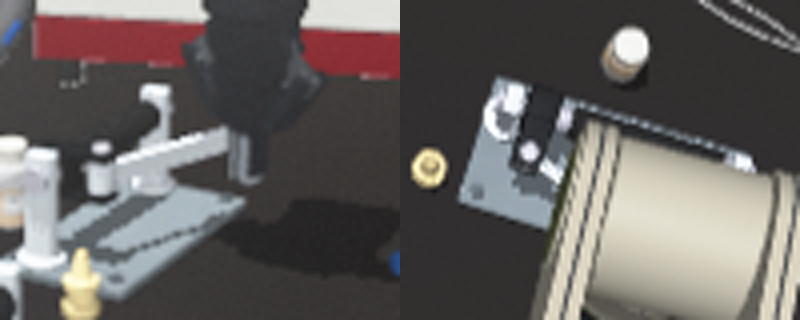

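The lever is back fully out: its end is at the same side-view pixel as at the start, about (297,183). Vial and nozzle are undisturbed. Second press along the same path.

Request:
servo_tool --plan '[[[0.0064, -0.0048, 0, 0, 0], [0.0064, -0.0048, 0, 0, 0], [0.0064, -0.0048, 0, 0, 0], [0.0019, -0.0018, 0, 0, 0], [0.0018, -0.0016, 0, 0, 0], [0.0012, -0.0013, 0, 1, 0], [0.0012, -0.0013, 0, 1, 0], [0.0012, -0.0012, 0, 1, 0], [0.0012, -0.0012, 0, 1, 0]]]'

```text
time: 10.05
tool_pos: [549.4, -116.5, 133.7]
tcp_rot: [-179.9, 0.0, 56.7]
ft_force: [-2.7, 1.2, 1.7]
finger_gap: 0.2
grip_force: 1.7
```

Request:
servo_tool --plan '[[[0.0013, -0.0012, 0, 1, 0], [0.0013, -0.0012, 0, 1, 0], [0.0013, -0.0012, 0, 1, 0], [0.0013, -0.0011, 0, 1, 0], [0.0013, -0.0011, 0, 1, 0], [0.0013, -0.0011, 0, 1, 0], [0.0014, -0.0011, 0, 1, 0], [0.0014, -0.001, 0, 1, 0], [0, 0, 0, 0, 0]]]'

```text
time: 10.95
tool_pos: [560.3, -125.7, 133.7]
tcp_rot: [-180.0, 0.0, 64.6]
ft_force: [-5.9, 0.2, -0.4]
finger_gap: 0.1
grip_force: 2.3
```

Request:
servo_tool --plan '[[[0.0014, -0.001, 0, 1, 0], [0.0014, -0.001, 0, 1, 0], [0.0014, -0.001, 0, 1, 0], [0.0014, -0.001, 0, 1, 0], [0.0015, -0.0009, 0, 1, 0], [0.0015, -0.0009, 0, 1, 0], [0.0015, -0.0009, 0, 1, 0], [0.001, -0.0004, 0, 0.5, 0], [0.0008, -0.0003, 0, 0, 0], [0.0008, -0.0003, 0, 0, 0]]]'

```text
time: 11.95
tool_pos: [572.7, -133.4, 133.7]
tcp_rot: [-180.0, 0.0, 72.1]
ft_force: [-6.1, -0.6, 1.5]
finger_gap: -0.2
grip_force: 3.0
```

Request:
servo_tool --plan '[[[0.0005, -0.0002, 0, 0, 0], [0.0005, -0.0002, 0, 0, 0], [0.0005, -0.0002, 0, 0, 0], [0.0005, -0.0002, 0, 0, 0], [0, 0, 0, 0, 0], [0, 0, 0, 0, 0]]]'

```text
time: 12.55
tool_pos: [573.9, -133.8, 133.6]
tcp_rot: [-179.8, 0.0, 72.1]
ft_force: [-11.0, 2.5, 5.3]
finger_gap: -0.3
grip_force: 5.7
```

Run:
```python
from h import *
s=snap('side');q=sense();print(q['time'],q['tool_pos'],q['ft_force'],q['grip_force'])
a=cv2.resize(s['frame'][150:230,240:340],None,fx=6,fy=6,interpolation=cv2.INTER_CUBIC)
cv2.imwrite('pics/c4.png',a)
```

```text
12.6 [ 573.88057654 -133.8562936   133.64088153] [-11.18924258   0.76915838   5.32916841] 5.735049694776535
```

View pics/c4.png

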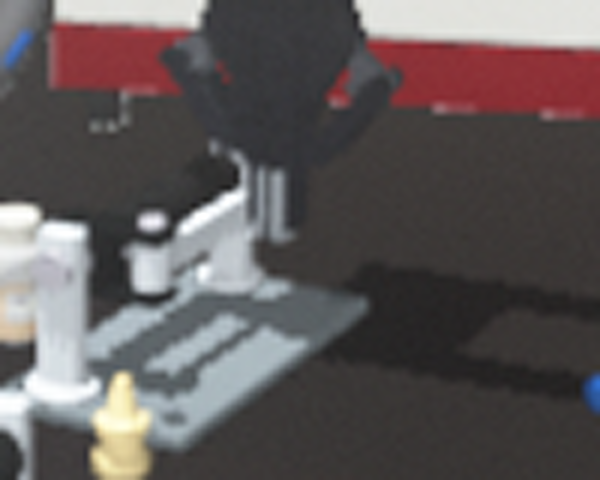

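The lever is held at its stop: position and force match the first press, the blade's shadow is parallel to the bar, and the linkage sits well above the bar. Handing in.

```bash
python3 -c "
from h import *
print(r.hand_in())"
```

```text
the job is handed in; nothing more can be done
None
```

I pressed the ball-ended lever in to its stop, let it spring fully out, then pressed it to the stop again and handed in while still holding it there at about 11–12 N. No contact with the bar, the other lever or the loose items showed in the pictures or forces; the plain lever was not rechecked after the start. The hand-in gave no verdict.

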